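# Bar the finishing carrier and lift it

### The job

Get the shoemaker's plywood carrier ready to go: lay the red retaining bar across its two end cheeks, both ends down in the notches above the blue tins, and let go of it. Then take the carrier by its dark grip rail, lift it until its underside is about 12 cm above the bench, and finish holding it there, still and level, with the bar and both tins still in place. Do not lift the carrier before the bar is in, and leave the other things on the bench where they are.

Things in the scene. Friction and masses are not known exactly. Their poses are not given: they have to be found in the camera images.
- carrier_grip (a point): Centre of the dark wooden grip rail on the loose plywood carrier, carrier axes (x along the rail, z up). The rail runs between the end cheeks, 216 long, 18 wide (y), 24 mm tall (68 to 92 mm above the carrier's underside; this point 80 mm). It is near the balance point once the bar is in. Below it there is only a thin divider, up to 40 mm.
- carrier_seat (a point): Where the bar's centre belongs: midway between the notches, carrier axes, 72 mm to +y of the rail, 81 mm above the underside. Each end cheek (12 mm thick, x = 108..120 and -120..-108 mm, top at 92 mm) has an open-topped notch 24 wide (y), 18 mm deep, floor at 74 mm. In the middle there is nothing below down to the tray floor (8 mm); tins reach 58 mm.
- carrier_foot (a point): Centre of the carrier's underside (at height 0 as it stands on the bench), carrier axes.
- carrier: The whole carrier: a plywood tray 240 long (x), 190 wide (y), 92 mm high, about 0.56 kg empty, with two end cheeks and a rail; low sides (30 mm). On its -y side a grey whetstone, up to 30 mm, screwed down; on its +y side two blue tins and, in the cheeks, the notches. Origin at the centre of the underside.
- bar_mid (a point): Centre of the red square retaining bar, 270 long (its x) by 14 by 14 mm, about 70 g, loose, both ends alike. It starts on a low dark rest, centre 37 mm above the bench. Fingers have room beside and below its middle: the rest's floor is 6 mm high, its blocks stand 75 to 95 mm either side of the rest's centre.
- bar: The same red bar as a whole; its origin is the centre of its underside.
- rest: Dark wooden rest of the bar, fixed, 200 (x) by 60 by 35 mm; origin at the centre of its underside, x along the bar; two blocks carry the bar at 30 mm, with 5 mm lips beside it.
- tin0_center (a point): Blue tin with brass lid, 50 mm diameter, 50 mm high, 50 g, loose in the carrier at its -x end, +y side; point at its centre.
- tin1_center (a point): The second blue tin, alike, at the carrier's +x end, +y side; point at its centre.
- glue_center (a point): Yellow jar, 42 mm diameter, 70 mm high, standing between carrier and rest; to be left alone. Point half-way up.
- spool_center (a point): White thread spool, 42 mm diameter, 50 mm high, standing upright beyond the jar; to be left alone. Point half-way up.
- hammer_grip (a point): Hammer lying near the far edge; to be left alone. Point on its handle.
- awl_grip (a point): Screwdriver-like awl lying near the far edge; to be left alone. Point on its handle.
- last_center (a point): Pale wooden shoe last, about 225 mm long and 107 mm high at the heel, lying lengthwise (x) at the left side; to be left alone. Point near its middle, 40 mm up.

How it is judged:
By the outcome, as a careful person would: the job done as asked, in the order asked, and still so for the second after the job is handed in, while the arm keeps its last pose, push and grip.
It also fails if it takes over 51 s, if anything falls off the work surface, if the arm or the gripper's body presses on something with over 40 N, if the wrist force passes 120 N, or if a joint passes its speed limit or range.

### The arm

A 6-joint arm with a two-finger parallel gripper is mounted at the origin on the work surface. World frame = base frame: x ahead of the robot, y to its left, z up, the work surface at z = 0. Lengths are in mm, angles in rad, forces in N, time in s.
With the tool pointing down it reaches from about 400 to 825 mm from the base axis. Payload 7 kg.
Tool frame: the origin (TCP) lies on the centre line of the jaws, within the pads' length; the fingertips stand 22 mm ahead of it and the grasp point (between the pads) lies 3 mm ahead of it; z points along the fingers, y is the line along which they close (so a half turn about z gives the same grasp; the last joint's range is limited). The gripper opens to 88 mm and grips with 3 to 60 N. Pads are 19 mm wide; open, the fingers measure 130 mm over their backs; the gripper's body (78 mm by 193 mm) begins 47 mm behind the grasp point.
Start: joints at [1.5, 0.359, 0.012, 0, -1.224, -0.288], TCP at [237.034, 631.989, 248.561] pointing down, gripper open.
Joint ranges: [-3.07, 3.07], [-1.43, 2.12], [-1.02, 1.25], [-3.03, 1.67], [-3.05, -0], [-3.03, 3.03]. Speed limits (rad/s): [2.39, 2.39, 3.01, 3.14, 3.14, 3.14].

### API

Orientations are given as a unit quaternion [w, x, y, z].
In Python, from bench import r gives the robot as it stands. Calls block until the motion is done:
- r.move_ptp(position, orientation): joint-space move of the TCP to a pose.
- r.line_to(position, rotation=None, speed=150, guard=None): straight line of the TCP; rotation=None keeps the orientation; speed is the mean speed in mm/s. With guard (N) it stops when the force on the tool has changed by that much, and returns True; else False.
- r.movej(angles): joint-space move.
- r.gripper_open() and r.close(): open the fingers fully, or close them until they stop; the grip force is fixed at half the most.
- r.hold(seconds).
- r.solve_ik(position, orientation): joint angles nearest the present ones, or None.
- r.capture(name): name is "side" or "top" or "wrist"; returns the picture (420x560x3 uint8, red, green, blue); there is no depth.
- r.calibration(name): a dict with "fx", "fy", "cx", "cy" (pixels), "T" (4x4, takes a point from camera to world coordinates). Camera axes: x right, y down, z forward; pixel columns grow to the right and rows downward; lengths in mm; the calibration is good to about 2 mm. The wrist camera is an equidistant fisheye: a pixel r from the principal point sees the ray r / f radians off the axis. A picture is of the moment at which its call begins: read the wrist's pose just before it. calibration takes no time and is no camera call; for the wrist camera it gives the pose at the moment of the call.
A pose or a line that the arm cannot do raises r.MotionError and nothing moves.
- r.finish_job(): hands the job in; it is judged then, once.
Trained networks look in the newest picture that a camera, given by its name, has taken for a name from the list of things; names that differ only in an ending like _2 or _b are one class to them, and where a whole thing is asked for, a point or a joint stands for the part that bears it (a point fixed in the world has none). Each returns a list of dicts, best first, with "confidence" (0 to 1); they miss things now and then, are a little off and sometimes report something else, mostly with a low value. They report only what shows in the picture. A call takes as long as a camera call.
- r.cut_out(thing, camera): "region" (420x560 bool, what is visible of it) and "bbox" ([left, top, width, height] in pixels, round what is visible of it).
- r.spot_point(thing, camera): "pixel" ([column, row] in pixels: a listed point, or the origin of a listed thing).
Readings, each from a call of its own:
- r.read_clock(): time.
- r.read_joint_positions(): joint angles.
- r.read_joint_velocities(): joint speeds.
- r.read_joint_torque(): joint torques, N m.
- r.read_position(): TCP position.
- r.read_eef_rot(): TCP orientation.
- r.read_ft_force(): force on the tool from outside, world axes, zero at the start.
- r.read_moment(): the same for the moment, N m.
- r.read_grip_width(): finger opening in mm.
- r.read_grasp_force(): force on a finger pad.
Only numpy, scipy, OpenCV 4.12 (cv2) and the standard library are available. Lean on these libraries where they do the work, as an engineer would, in place of code of your own. Each camera call takes 0.05 s, during which the arm holds its last target. There are 200 camera calls.

## Working session

There is one attempt and no reset: what is moved stays moved. The work goes in short steps, each a Python script; the robot and the scene stay as the last script left them, time stands still between calls to the robot, and variables do not carry over. Pictures are saved under pics/ and viewed, at most 10 in all, crops included, and the job is handed in when it is done.

```bash
mkdir -p pics; ls
cat > h.py <<'E'
import numpy as np, cv2
from bench import r
def ray(cam,px,cal=None):
    c=cal or r.calibration(cam); T=np.array(c["T"]); u=(px[0]-c["cx"])/c["fx"]; v=(px[1]-c["cy"])/c["fy"]
    if cam=="wrist":
        t=np.hypot(u,v); s=np.sin(t)/t if t>1e-9 else 1; d=np.array([u*s,v*s,np.cos(t)])
    else: d=np.array([u,v,1.])
    d=T[:3,:3]@d; return T[:3,3],d/np.linalg.norm(d)
def atz(cam,px,z,cal=None):
    o,d=ray(cam,px,cal); return o+d*(z-o[2])/d[2]
def save(img,n): cv2.imwrite(f"pics/{n}.png",img[:,:,::-1])
E
python3 - <<'E'
from h import *
Z=dict(carrier_grip=80,carrier_seat=81,carrier_foot=0,bar_mid=37,tin0_center=33,tin1_center=33,glue_center=35,spool_center=25,last_center=40,rest=0)
for cam in("top","side"):
    im=r.capture(cam); save(im,cam+"0")
    for n,z in Z.items():
        try:
            for d in r.spot_point(n,cam)[:2]: print(cam,n,round(d["confidence"],2),np.round(d["pixel"]),np.round(atz(cam,d["pixel"],z)))
        except Exception as e: print(n,e)
print(r.read_clock(), r.read_eef_rot())
a=cv2.imread("pics/top0.png")
E
```

```text
pics
top carrier_grip 0.62 [429. 227.] [ 542. -258.   80.]
top carrier_seat 0.6 [398. 238.] [ 519. -186.   81.]
top carrier_foot 0.66 [417. 229.] [ 538. -257.    0.]
top bar_mid 0.75 [231. 254.] [479. 202.  37.]
top tin0_center 0.75 [409. 258.] [ 470. -225.   33.]
top tin0_center 0.7 [312. 186.] [644.   6.  33.]
top tin1_center 0.81 [389. 213.] [ 577. -179.   33.]
top glue_center 0.73 [317. 251.] [487.  -5.  35.]
top spool_center 0.52 [314. 186.] [646.   2.  25.]
top last_center 0.6 [106. 246.] [500. 502.  40.]
top last_center 0.56 [230. 254.] [482. 205.  40.]
top rest 0.69 [233. 255.] [476. 203.   0.]
side carrier_grip 0.97 [351. 307.] [ 540. -257.   80.]
side carrier_grip 0.62 [306. 327.] [ 435. -257.   80.]
side carrier_seat 0.6 [324. 291.] [ 519. -196.   81.]
side carrier_foot 0.64 [350. 336.] [ 545. -263.    0.]
side carrier_foot 0.46 [325. 290.] [ 580. -125.    0.]
side bar_mid 0.83 [229. 221.] [478. 213.  37.]
side tin0_center 0.74 [308. 325.] [ 465. -220.   33.]
side tin1_center 0.59 [341. 294.] [ 578. -181.   33.]
side glue_center 0.65 [345. 335.] [ 513. -279.   35.]
side spool_center 0.58 [316. 246.] [638.   2.  25.]
side last_center 0.69 [203. 177.] [510. 514.  40.]
side rest 0.65 [231. 236.] [472. 192.   0.]
side rest 0.59 [315. 202.] [795. 237.   0.]
1.1 [ 9.83778443e-06  9.83955824e-01 -1.78412266e-01  1.76787761e-05]
```

View pics/top0.png

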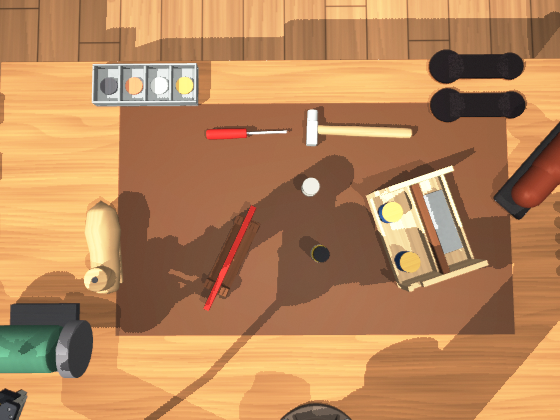

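Run:
```python
from h import *
# bar angle & carrier from top picture
im=cv2.imread("pics/top0.png")[:,:,::-1]; hsv=cv2.cvtColor(im,cv2.COLOR_RGB2HSV)
m=(((hsv[...,0]<8)|(hsv[...,0]>172))&(hsv[...,1]>150)&(hsv[...,2]>80)).astype(np.uint8)
n,l,s,c=cv2.connectedComponentsWithStats(m)
for i in range(1,n):
    if s[i,4]>60:
        p=cv2.boxPoints(cv2.minAreaRect(np.argwhere(l==i)[:,::-1].astype(np.float32)))
        print(s[i],np.round([atz("top",q,44)[:2] for q in p]).tolist(), atz("top",c[i],44))
c=r.calibration("top");print(np.round(c["T"],2),c["fx"])
c=r.calibration("wrist");print(np.round(c["T"],2),c["fx"],r.read_position())
```

```text
[206 128  41  12 439] [[786.0, 264.0], [786.0, 167.0], [759.0, 167.0], [759.0, 264.0]] [773.07607938 215.97752096  44.        ]
[ 512  137   48   71 1782] [[623.0, -457.0], [760.0, -591.0], [707.0, -644.0], [571.0, -511.0]] [ 658.4224133  -539.39361858   44.        ]
[203 205  54 106 757] [[354.0, 270.0], [599.0, 157.0], [592.0, 142.0], [347.0, 255.0]] [471.82064546 205.90417719  44.        ]
[[-0.00000e+00 -1.00000e+00  7.00000e-02  5.20140e+02]
 [-1.00000e+00  0.00000e+00  0.00000e+00  9.50600e+01]
 [-1.00000e-02 -7.00000e-02 -1.00000e+00  1.06877e+03]
 [ 0.00000e+00  0.00000e+00  0.00000e+00  1.00000e+00]] 427.52210394489026
[[-3.5000e-01 -9.0000e-01 -2.4000e-01  3.0214e+02]
 [-9.4000e-01  3.4000e-01  9.0000e-02  6.0849e+02]
 [-0.0000e+00  2.6000e-01 -9.7000e-01  3.8435e+02]
 [ 0.0000e+00  0.0000e+00  0.0000e+00  1.0000e+00]] 325.19226210127806 [237.04183097 631.98520664 248.55893673]
```

The top view shows the carrier at about (430,228), its +y side with the tins facing left. The bar runs from (208,308) to (252,207), and the jar is at (320,253). I'll look closer with the wrist camera at the carrier first, then the bar.

```bash
cat >> h.py <<'E'
from scipy.spatial.transform import Rotation as Ro
def down(deg):
    t=np.radians(deg); s,c=np.sin(t),np.cos(t)
    q=Ro.from_matrix(np.array([[-s,c,0],[c,s,0],[0,0,-1]]).T.T).as_quat() if 0 else Ro.from_matrix(np.column_stack([[-s,c,0],[c,s,0],[0,0,-1]])).as_quat()
    return [q[3],q[0],q[1],q[2]]
E
python3 - <<'E'
from h import *
import json
r.move_ptp([520,-215,260],down(-67))
c=r.calibration("wrist"); im=r.capture("wrist"); save(im,"w_car")
for n,z in dict(carrier_grip=80,carrier_seat=81,tin0_center=33,tin1_center=33,carrier_foot=0).items():
    for d in r.spot_point(n,"wrist")[:2]: print(n,round(d["confidence"],2),np.round(d["pixel"]),np.round(atz("wrist",d["pixel"],z,c),1))
c2=dict(c); c2["T"]=np.array(c["T"]).tolist(); json.dump({k:(v if k=="T" else float(v)) for k,v in c2.items() if k in("fx","fy","cx","cy","T")},open("ccar.json","w"))
r.move_ptp([473,206,180],down(-115))
c=r.calibration("wrist"); im=r.capture("wrist"); save(im,"w_bar")
for d in r.spot_point("bar_mid","wrist")[:2]: print(d["confidence"],d["pixel"],atz("wrist",d["pixel"],37,c))
m=r.cut_out("bar","wrist")
if m:
    p=np.argwhere(m[0]["region"])[:,::-1]; w=np.array([atz("wrist",q,44,c)[:2] for q in p],np.float32)
    print(m[0]["confidence"],m[0]["bbox"],cv2.minAreaRect(w))
print(r.read_clock(),r.read_joint_positions())
E
python3 -c "
import cv2;cv2.imwrite('pics/both.png',cv2.resize(cv2.hconcat([cv2.imread('pics/w_car.png'),cv2.imread('pics/w_bar.png')]),(800,300)))"
```

```text
carrier_grip 0.64 [326. 200.] [ 539.  -260.6   80. ]
carrier_seat 0.86 [253. 191.] [ 519.4 -190.4   81. ]
tin0_center 0.88 [262. 240.] [ 459.1 -222.5   33. ]
tin0_center 0.23 [ 16. 113.] [487.5 166.   33. ]
tin1_center 0.96 [266. 130.] [ 578.9 -178.4   33. ]
tin1_center 0.71 [ 14. 115.] [482.9 168.   33. ]
carrier_foot 0.68 [314. 185.] [ 540.3 -258.     0. ]
0.67 [276.2, 208.2] [472.85502596 205.9747491   37.        ]
0.7 [267.5, 51.9, 19.3, 274.3] ((479.19775390625, 201.97235107421875), (13.698189735412598, 253.3168487548828), 65.29879760742188)
6.2583 [ 7.90312060e-01  1.55402653e-01 -4.32178655e-01  3.72574205e-05
 -9.83043637e-01  3.43274782e-01]
```

View pics/w_car.png

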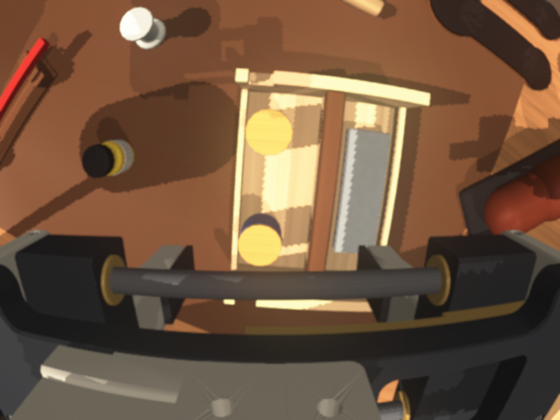

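View pics/w_bar.png

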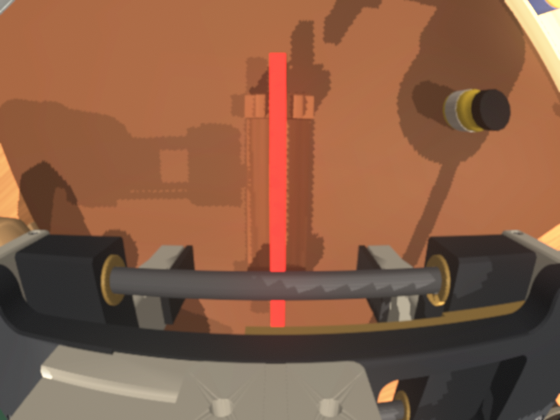

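The carrier picture shows the rail from (334,95) to (317,268), with the notched +x cheek along row ~80. In the bar picture the bar is clean and vertical, with its far end at (277,53). I'll grasp the bar now and overlay a carrier model on the saved image to refine its pose.

```bash
cat > ov.py <<'E'
from h import *
import json,sys
c=json.load(open("ccar.json")); T=np.array(c["T"])
def proj(p):
    q=T[:3,:3].T@(np.array(p)-T[:3,3]); h=np.hypot(q[0],q[1]); t=np.arctan2(h,q[2]); return np.array([c["cx"]+c["fx"]*t*q[0]/h,c["cy"]+c["fy"]*t*q[1]/h])
def overlay(x,y,a,n,box,k):
    a=np.radians(a); R=np.array([[np.cos(a),-np.sin(a)],[np.sin(a),np.cos(a)]])
    im=cv2.resize(cv2.imread("pics/w_car.png"),None,fx=k,fy=k,interpolation=cv2.INTER_CUBIC)
    W=lambda p:tuple(np.round((proj([*(R@np.array(p[:2])+[x,y]),p[2]])+.5)*k).astype(int).tolist())
    def poly(P,col):
        for i in range(len(P)):
            for j in range(10):
                f=lambda t:np.array(P[i])*(1-t)+np.array(P[(i+1)%len(P)])*t
                cv2.line(im,W(f(j/10)),W(f((j+1)/10)),col,1)
    poly([(-108,-9,92),(108,-9,92),(108,9,92),(-108,9,92)],(0,255,0))
    for s in(1,-1): poly([(s*108,-95,92),(s*120,-95,92),(s*120,95,92),(s*108,95,92)],(255,0,0)); poly([(s*108,60,74),(s*120,60,74),(s*120,84,74),(s*108,84,74)],(255,0,255))
    poly([(-120,-95,30),(120,-95,30),(120,95,30),(-120,95,30)],(255,255,0))
    l,t,w,h=[int(v*k) for v in box]; cv2.imwrite(f"pics/{n}.png",im[t:t+h,l:l+w])
if __name__=="__main__":
    A,B=[atz("wrist",p,92,c) for p in((334,95),(317,268))]; d=A-B; print(A,B,np.degrees(np.arctan2(d[1],d[0])))
    overlay(*map(float,sys.argv[1:4]),sys.argv[4],(220,60,220,190),3)
E
python3 ov.py 540 -259 23 ov1
python3 - <<'E'
from h import *
q=down(-114.7)
r.move_ptp([472,206,120],q)
r.line_to([472,206,43],speed=120,guard=8)
print(r.read_position()); r.close(); print(r.read_grip_width(),r.read_grasp_force())
r.line_to([472,206,190],speed=150)
print(r.read_grip_width(),r.read_ft_force(),r.read_clock())
E
```

```text
[ 635.82614525 -223.93693238   92.        ] [ 473.19607697 -280.53355653   92.        ] 19.188324104733336
[472.68316334 206.54346155  44.00850709]
14.024617199578916 29.99803215265274
13.630553905986348 [-0.61861609  0.6757965  -1.10905372] 9.6833
```

View pics/ov1.png

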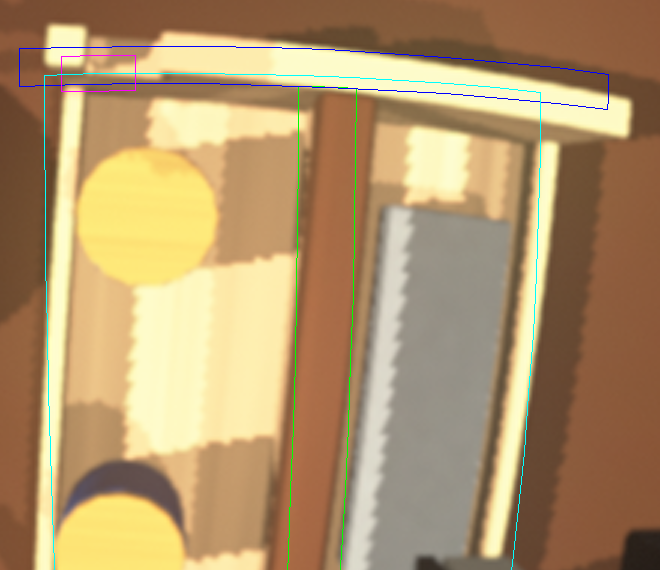

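The bar is gripped (width 13.6). The overlay shows the carrier yaw is smaller, about 19°. I'll fit the pose to the corners visible in the crop: cheek corners (48,25), (631,98), (629,136), notch edges (85,27), (162,33), and the rail edges.

```bash
cat > fit.py <<'E'
from ov import *
from scipy.optimize import least_squares
P=[((48,25),(120,95,92)),((631,98),(120,-95,92)),((629,136),(108,-95,92)),((50,65),(108,95,92)),((318,95),(108,9,92)),((376,97),(108,-9,92)),((85,27),(120,84,92)),((162,33),(120,60,92))]
L=[((275,560),9,92),((325,560),-9,92),((38,540),95,30)]
def res(v):
    a=v[2]; R=np.array([[np.cos(a),-np.sin(a)],[np.sin(a),np.cos(a)]]); pr=lambda p:proj([*(R@np.array(p[:2])+v[:2]),p[2]])
    o=[pr(w)-(np.array(u)/3+[220,60]) for u,w in P]+[pr((v[3+i],y,z))-(np.array(u)/3+[220,60]) for i,(u,y,z) in enumerate(L)]
    return np.concatenate(o)
s=least_squares(res,[540,-259,.35,-50,-50,-50],loss="soft_l1"); x,y,a=s.x[:3]
print(x,y,np.degrees(a)); print(np.round(s.fun.reshape(-1,2),1).tolist())
overlay(x,y,np.degrees(a),"ov2",(220,60,220,190),3)
E
python3 fit.py
```

```text
538.9056806798657 -259.0648096113569 18.40435295484684
[[0.2, 0.6], [-0.5, 1.2], [-0.8, 0.2], [-1.5, -0.4], [1.8, -2.6], [1.3, -0.9], [-0.3, 0.5], [-0.0, 0.2], [-0.3, -0.0], [0.8, 0.1], [-0.2, -0.0]]
```

View pics/ov2.png

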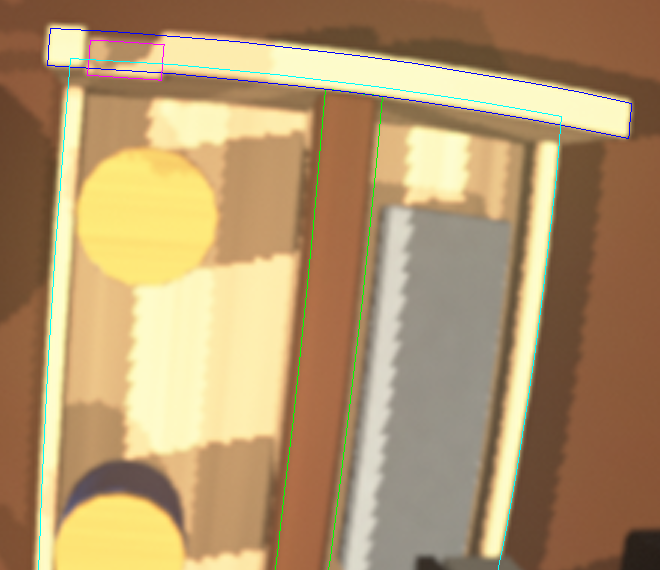

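The fit is good: carrier centre (539,-259), yaw ≈18.6°. Next I'll hover above the seat and check.

```bash
cat >> h.py <<'E'
CX,CY,CA=538.9,-259.1,18.6
def car(x,y):
    a=np.radians(CA); return CX+x*np.cos(a)-y*np.sin(a),CY+x*np.sin(a)+y*np.cos(a)
E
python3 - <<'E'
from h import *
q=down(CA-90)
r.move_ptp([*car(0,75),200],q)
r.line_to([*car(0,75),120],speed=120)
print(r.read_position(),r.read_grip_width(),r.read_ft_force())
im=r.capture("wrist"); s=r.capture("side")
cv2.imwrite("pics/pre.png",cv2.hconcat([cv2.resize(im[0:330,100:430],(450,450))[:,:,::-1],cv2.resize(s[210:400,245:420],(350,450))[:,:,::-1]]))
print(r.read_clock())
E
```

```text
[ 515.58399315 -187.88268262  120.58906793] 13.689556397951865 [ 0.41156036 -0.36089665 -0.98944728]
12.075
```

View pics/pre.png

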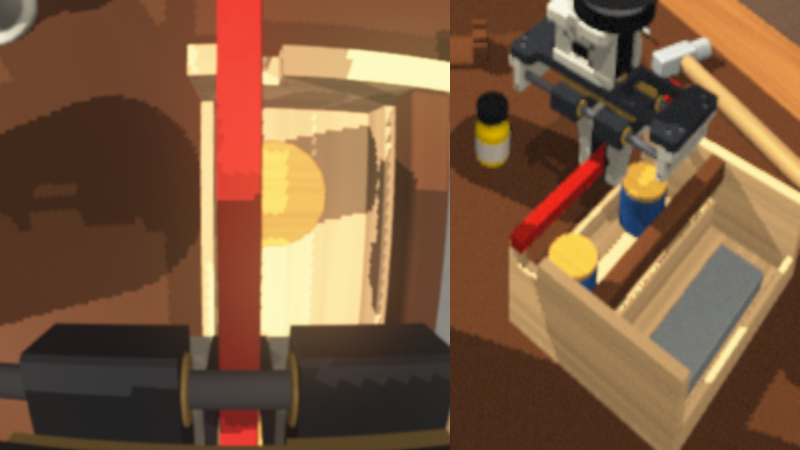

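The wrist picture shows the bar (columns 217–262) over the notch (217–282) at the +x cheek, about 3 mm to the +y side as intended. The near end in the side view also lines up with its notch. Lowering.

Run:
```python
from h import *
g=r.line_to([*car(0,74.3),86.5],speed=35,guard=5)
p=r.read_position(); f=r.read_ft_force(); print(g,p,f)
im=r.capture("wrist"); s=r.capture("side")
cv2.imwrite("pics/placed.png",cv2.hconcat([cv2.resize(im[0:330,100:430],(450,450))[:,:,::-1],cv2.resize(s[210:400,245:420],(350,450))[:,:,::-1]]))
print(r.read_clock())
```

```text
True [ 514.87737743 -188.63911487   86.96106996] [-0.7342921   0.58903969  4.99173355]
13.075
```

View pics/placed.png

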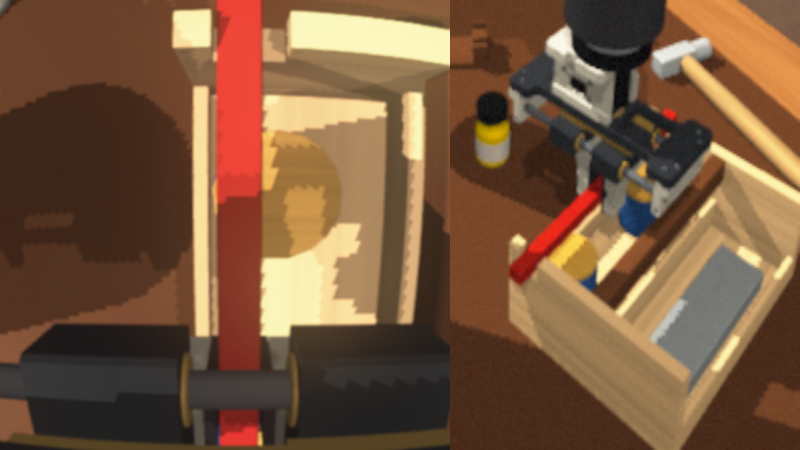

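The bar is down in both notches, near their +y wall (bar 217–262, notch 212–288), with contact at the expected height. Releasing, moving clear, then re-viewing the rail.

Run:
```python
from h import *
r.gripper_open(); print(r.read_grip_width(),r.read_ft_force())
p=r.read_position()
r.line_to([p[0],p[1],p[2]+60],speed=60)
r.line_to([*car(0,-10),200],speed=150)
c=r.calibration("wrist"); im=r.capture("wrist"); s=r.capture("side")
for n,z in dict(carrier_grip=80,bar_mid=81).items():
    for d in r.spot_point(n,"wrist")[:1]: print(n,round(d["confidence"],2),np.round(d["pixel"]),np.round(atz("wrist",d["pixel"],z,c),1))
print(car(0,0),car(0,72))
for y in(9,-9):   # project the modelled rail edges
    T=np.array(c["T"])
    for x in np.linspace(0,105,30):
        q=T[:3,:3].T@(np.array([*car(x,y),92])-T[:3,3]);h=np.hypot(q[0],q[1]);t=np.arctan2(h,q[2])
        cv2.circle(im,(int(c["cx"]+c["fx"]*t*q[0]/h),int(c["cy"]+c["fy"]*t*q[1]/h)),0,(0,255,0),-1)
cv2.imwrite("pics/rel.png",cv2.hconcat([cv2.resize(im[0:330,100:430],(450,450))[:,:,::-1],cv2.resize(s[210:400,245:420],(350,450))[:,:,::-1]]))
print(r.read_clock())
```

```text
87.95121728630131 [-0.22495235  0.8625505  -0.53667567]
carrier_grip 0.69 [264. 217.] [ 536.9 -259.1   80. ]
bar_mid 0.93 [178. 212.] [ 518.2 -189.4   81. ]
(np.float64(538.9), np.float64(-259.1)) (np.float64(515.9349297305389), np.float64(-190.86067447930986))
16.5167
```

View pics/rel.png

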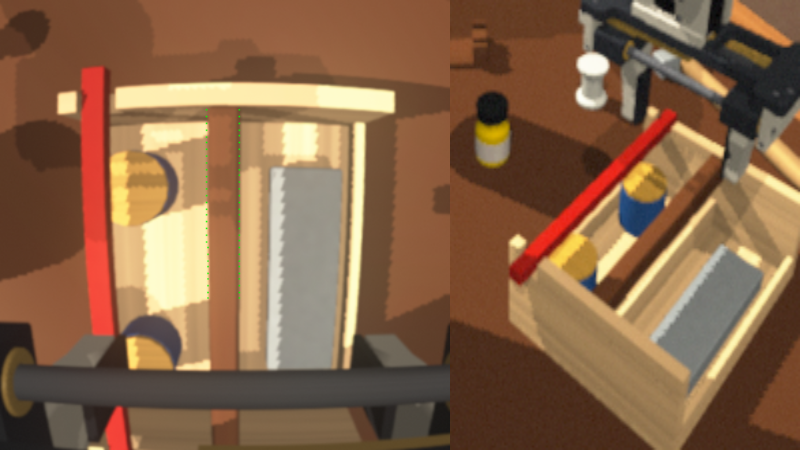

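The modelled rail edges (green, columns ~207 and ~238) lie right on the rail. The bar rests in both notches at the +y side, and the jar, spool and tins are undisturbed. Now I'll grip the rail 4 mm off to the side away from the bar, then lift.

Run:
```python
from h import *
r.line_to([*car(0,-4),120],speed=100)
print(r.line_to([*car(0,-4),84],speed=50,guard=6), r.read_position())
r.close(); p=r.read_position(); print(p,r.read_grip_width(),r.read_grasp_force(),r.read_ft_force())
r.line_to([p[0],p[1],p[2]+20],speed=25)
print(r.read_position(),r.read_grip_width(),r.read_ft_force(),r.read_moment())
r.line_to([p[0],p[1],p[2]+121],speed=50)
r.hold(0.5)
print(p,r.read_position(),r.read_grip_width(),r.read_ft_force(),r.read_moment())
im=r.capture("wrist"); s=r.capture("side")
cv2.imwrite("pics/lift.png",cv2.hconcat([cv2.resize(im[0:330,100:430],(400,400))[:,:,::-1],cv2.resize(s[130:380,220:470],(400,400))[:,:,::-1]]))
print(r.read_clock())
```

```text
False [ 540.37269591 -262.97759894   84.14685407]
[ 539.80951476 -262.36793692   83.96097953] 17.405006104580476 30.000974535942078 [-2.04461799  4.57218002  2.82703817]
[ 539.67825944 -262.32723916  103.84180844] 18.299428351592464 [ 0.13834672 -0.20654536 -7.10889575] [-0.07086268 -0.08457253  0.04050232]
[ 539.80951476 -262.36793692   83.96097953] [ 539.79576382 -262.3609715   204.96061969] 17.81697911268265 [-0.78290731  0.433515   -6.8029391 ] [-0.08898087 -0.03071329 -0.03529906]
23.15
```

View pics/lift.png

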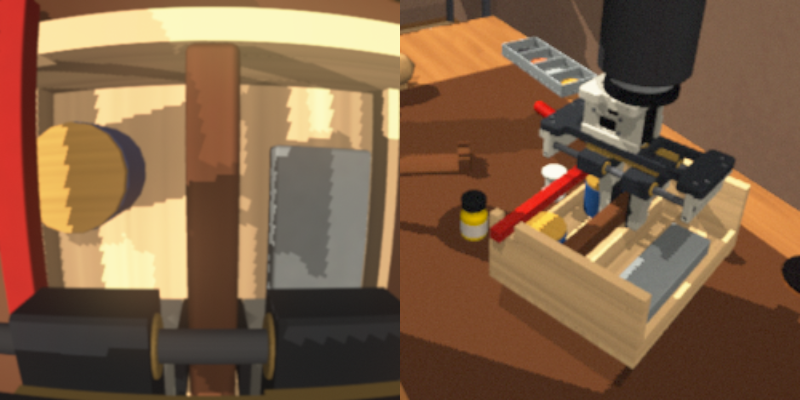

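The carrier hangs level about 121 mm up. The bar is in both notches and both tins are in place; the load and grip readings are steady.

```bash
python3 -c "
from bench import r
r.hold(0.5); print(r.read_position(),r.read_grip_width(),r.finish_job())"
```

```text
the job is handed in; nothing more can be done
[ 539.81521694 -262.36750519  204.95746792] 17.797397102525213 None
```

I handed the job in at about 24 s of the 51 s allowed. The bar is seated in both notches and released. The arm is holding the carrier still and level by its rail, about 12 cm above the bench, with both tins in place.

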